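# Load the socket rack past the drop gate

## Robot

A 7-joint arm with a two-finger parallel gripper is mounted at the origin on the work surface. World frame = base frame: x ahead of the robot, y to its left, z up, the work surface at z = 0. Lengths are in m, angles in rad, forces in N, time in s.
With the tool pointing down it reaches from about 0.35 to 0.9 m from the base axis. Payload 8.1 kg.
Tool frame: the origin (TCP) lies where the fingers leave the gripper's body, on its centre line; the fingertips stand 66 mm ahead of it and the grasp point (between the pads) lies 47 mm ahead of it (arm.tip_reach is the distance from the TCP to the fingertips, in m); z points along the fingers, y is the direction in which the jaws open and shut (so a half turn about z gives the same grasp; the last joint's range is limited). The gripper opens to 92 mm and grips with 3 to 60 N. Pads are 19 mm wide; open, the fingers measure 130 mm over their backs; the gripper's body (75 mm by 190 mm) begins 47 mm behind the grasp point.
Start: joints at [1.202, 0.434, 0.025, 1.573, -0.012, 1.134, -0.075], TCP at [0.164, -0.603, 0.292] pointing down, gripper open.
Joint ranges: [-2.62, 2.62], [-0.44, 2.09], [-1.27, 1.32], [0.08, 2.57], [-1.32, 4.46], [0.12, 2], [-2.74, 2.74]. Speed limits (rad/s): [2.22, 2.22, 3.01, 3.01, 3.14, 3.14, 3.14].

## Interface

Orientations are given as a rotation vector (axis times angle).
In Python, from cell import arm gives the robot as it stands.
- The arm moves only by the tool carry_out, never from a script. Its argument "plan" is a list of rows, each a list of 5 numbers: the shift along the world's x, y, z in cm, then the turn about the world's z in rad, then the finger opening in cm, from 0 to 9.18. In form: [[tx, ty, tz, spin, fingers], ...]. A call has 1 to 20 rows; each row is the pose to reach, as a shift and turn from the pose measured when the call began; what a row does not reach only later rows make up. A row lasts 1/10 s, in which the tool goes at most 50 mm and 8.59 degrees, less where a joint would pass 70% of its speed; a pose out of reach is approached as far as the arm can. A call with a gripper value outside its range is refused whole. The fingers move at their own pace and stop on an object; "squeeze" is the grip in N (left out, the last holds). Time passes only in rows, so rows that repeat a pose let the fingers close. It gives the time, the measured TCP pose, the force and the opening at its end, in the units of the state.
- arm.observe(): the state, without advancing time (a new reading comes with each control period).
- arm.get_image(name): name is "scene" or "top"; returns (picture, depth): 480x640x3 uint8, red, green, blue; 480x640 float32, m along the optical axis (not along the pixel's ray), 0 where there is no reading.
- arm.get_calibration(name): a dict with "intrinsics" (3x3 intrinsics, pixels), "D" ([k1, k2, p1, p2, k3] as OpenCV has them; the pictures are not rectified), "rvec" (rotation vector, rad) and "tvec" (3), from world to camera coordinates, as OpenCV has them. Camera axes: x right, y down, z forward; pixel columns grow to the right and rows downward; lengths in m; the calibration is good to about 2 mm. A picture is of the moment at which its call begins. get_calibration takes no time and is no camera call.
- arm.sign_off(): hands the job in, once; it reports no verdict.
The state is a dict: "clock": time; "joints": joint angles; "dq": joint speeds; "joint_efforts": joint torques, N m; "position": TCP position; "ee_rot": TCP orientation; "force": force on the tool from outside, world axes, zero at the start; "ft_torque": the same for the moment, N m; "width": opening from 0.0 (shut) to 1.0 (fully open).
Only numpy, scipy, OpenCV 4.12 (cv2) and the standard library are available. Lean on these libraries where they do the work, as an engineer would, in place of code of your own. Each camera call takes 0.05 s, during which the arm holds its last target. There are 200 camera calls.

## Task

Load the socket rack into its bay on the torque bench: with one fingertip hold the sprung drop gate down by its long press bar, and while it is down push the rack along the chute with the other fingertip, over the lowered gate and fully home against the end stop; the fingertip on the bar slides along it as you go. Keep the gate held down, clear of the rack, until the rack is home, then let go so that the gate springs up behind it. Do not grip or lift anything: the three sockets stay standing on the rack, and the bolt, the loose deep socket and the wrench nearby stay where they are.

Things in the scene. Friction and masses are not known exactly. Their poses are not given: they have to be found in the camera images.
- chute: Cream steel chute bolted to the bench: a raised black deck between two low lips. Origin on the bench top below the gate; x along the chute in the loading direction, y towards the press bar (left when looking along x), z up. Deck top z = 54 mm, x = -235 to 126 mm; lane y = -35 to 35 mm; lips 4 mm thick, tops at z = 66 mm. Black torque transducer at x = 60, y = -155 mm, 127 mm across, 82 mm high.
- gate_line (a point): Point of the deck surface in the middle of the lane, where the gate leaf (5 mm thick, 2.5 mm either side of this point) comes up through a slot across the chute. Axes as the chute's.
- end_stop (a point): Foot of the end stop, in the middle of the lane on the deck surface: the stop's inner face, 120 mm beyond the gate line along the chute's x. The stop is a plate across the lane, 6 mm thick, its top 42 mm above the deck. Axes as the chute's.
- hinge (a point): Point of the gate's hinge axis, which runs along the chute's x, 50 mm from the lane's middle on the side away from the press bar, 75 mm above the bench. Its two bearing blocks reach 86 mm above the bench. Axes as the chute's.
- gate_hinge (a joint): Hinge of the drop gate (rad). 0 = shut, sprung up: the leaf stands across the lane, its top sloping from 4 mm above the deck on the hinge side to 19 mm on the bar side. Grows as the press bar goes down: from 0.24 the leaf is below the deck, at 0.32 it meets its stop. A spring raises it by itself when let go; holding the bar at the stop takes about 4 N.
- press_bar (a point): Flat steel bar of the gate, beside and parallel to the chute, 260 mm long (x = -235 to 25 mm in the chute frame), 26 mm wide, 4 mm thick. Press it down anywhere; a fingertip slides along it. Origin: middle of its top face, in the chute frame at y = 61, z = 99 mm with the gate shut; y = 64, z = 72 mm (bar level) at joint 0.24; y = 63, z = 63 mm at 0.32.
- gate: The whole drop gate: a dark steel rocker frame with two U-shaped arms under the deck, the plain steel leaf that stands up through a slot across the lane (5 mm thick) and the press bar outside the lip. Its origin lies on the hinge axis at the gate line, not on the leaf.
- rack: Loose aluminium socket rack on the deck in front of the gate: 110 mm long (x, pointing to the gate), 66 mm wide, 6 mm base, upright end plates 4 mm thick, 36 mm high, full width, at front and back. Origin: centre of its underside. About 0.75 kg with sockets. Push on the outside of the back plate. Home: front on the end stop, origin 65 mm past the gate line, back end 7.5 mm past the leaf.
- socket_small: Loose black impact socket, 28 mm across, 38 mm tall, standing on the rack's front stud. Origin at the centre of its underside, 6 mm above the rack's underside.
- socket_medium: Loose black impact socket, 31 mm across, 41 mm tall, on the rack's middle stud. Origin at the centre of its underside.
- socket_large: Loose black impact socket, 35 mm across, 44 mm tall, on the rack's back stud; its top is 50 mm above the rack's underside. Origin at the centre of its underside.
- bolt: Bystander: large black hex bolt standing on its head, 71 mm tall, head 37 mm across. Origin at the centre of its underside.
- deep_socket: Bystander: steel deep socket standing on the bench, 36 mm across, 78 mm tall. Origin at the centre of its underside.
- wrench: Bystander: wrench, 190 mm long, lying on the bench on the press-bar side of the chute. Origin under its middle, x along it.
Not all that is in view belongs to the job. What is shaped like the socket_medium but blue or red is not meant.

How it is judged:
On the way, in this order (a step that is already met when the one before it is completed fails the run):
1. a fingertip holds the gate down by its press bar, the rack still wholly in front of the gate (value of joint gate_hinge above 0.24 rad and contact force between the fingers and gate above 0.3 N and x of rack in the frame of chute below -0.06 m), for 0.2 s.
2. the rack's front is over the gate, a fingertip pushing the rack while the gate is held down (value of joint gate_hinge above 0.24 rad and contact force between the fingers and gate above 0.3 N and x of rack in the frame of chute between -0.045 and 0.05 m and contact force between the fingers and rack above 0.3 N), for 0.2 s.
3. the rack is home (within 4 mm of the end stop) with the gate still held down (value of joint gate_hinge above 0.24 rad and contact force between the fingers and gate above 0.3 N and x of rack in the frame of chute above 0.061 m), for 0.1 s.
At the end, for the whole second after the job is handed in: The rack lies flat on the deck, at rest, its front within 4 mm of the end stop; the gate has sprung up behind it (joint below 0.03 rad); all three sockets stand upright on their studs (x of rack in the frame of chute between 0.061 and 0.068 m and z of rack in the frame of chute between 0.05 and 0.058 m and angle between rack's own z axis and vertical below 0.05 rad and value of joint gate_hinge below 0.03 rad and linear speed of rack below 0.01 m/s and z of each of socket_small, socket_medium, socket_large in the frame of rack below 0.01 m and angle between each of socket_small, socket_medium, socket_large's own z axis and vertical below 0.1 rad); the robot touches nothing.
It fails at once if the rack is lifted more than 10 mm off the deck or tipped (z of rack in the frame of chute above 0.064 m or angle between rack's own z axis and vertical above 0.2 rad).
It fails at once if a socket is lifted or tipped on the rack (z of any of socket_small, socket_medium, socket_large in the frame of rack above 0.014 m or angle between any of socket_small, socket_medium, socket_large's own z axis and vertical above 0.25 rad).
It fails at once if the rack is rammed against the gate, or the gate let up against the rack (over 4 N) (contact force between gate and rack above 4 N).
It fails at once if a bystander is moved more than 15 mm (distance of any of bolt, deep_socket, wrench from where it was at the start of the episode above 0.015 m).
It also fails if it takes over 42 s, if anything falls off the work surface, if the arm or the gripper's body presses on something with over 40 N, if the wrist force passes 120 N, or if a joint passes its speed limit or range.

## Working session

There is one attempt and no reset: what is moved stays moved. The work goes in short steps, Python scripts to look and compute and a tool call to move; the robot and the scene stay as the last step left them, time stands still between calls to the robot, and variables do not carry over. Pictures are saved under pics/ and viewed, about 8 in all and at most 12, crops included, and the job is handed in when it is done.

Besides the shell and the picture viewer there is one more tool, called by a JSON object that holds its "op" and its "data". carry_out: Moves the arm, as the interface text tells. Its arguments: {"type":"object","properties":{"plan":{"type":"array"},"squeeze":{"type":"number"}},"required":["plan"]}

```bash
mkdir -p pics && ls && python3 - <<'E'
from cell import arm
import cv2,numpy as np
for n in ("scene","top"):
    p,d=arm.get_image(n); cv2.imwrite(f"pics/{n}0.png",p[:,:,::-1]); np.savez(f"{n}0.npz",p=p,d=d)
    c=arm.get_calibration(n); print(n,{k:np.round(v,4).tolist() for k,v in c.items()})
print(arm.observe(),arm.tip_reach)
E
```

```text
pics
scene {'intrinsics': [[456.1506, 0.0, 320.6812], [0.0, 456.1506, 235.1095], [0.0, 0.0, 1.0]], 'D': [-0.0224, 0.0, 0.0, 0.0, 0.0], 'rvec': [2.3963, 0.9599, -0.3119], 'tvec': [-0.3799, -0.2677, 0.9359]}
top {'intrinsics': [[534.8788, 0.0, 316.462], [0.0, 534.8788, 246.5094], [0.0, 0.0, 1.0]], 'D': [-0.1606, 0.0, 0.0, 0.0, 0.0], 'rvec': [2.2092, -2.1434, 0.1801], 'tvec': [-0.0248, 0.5653, 0.8274]}
{'clock': 0.1, 'joints': array([ 1.20242927,  0.4351416 ,  0.02500946,  1.57400686, -0.01161298,
        1.13402437, -0.07512401]), 'dq': array([-0.00024906, -0.00415962,  0.00030386, -0.00094715,  0.00020397,
       -0.00115737, -0.00028545]), 'joint_efforts': array([ 1.79587743e-03, -6.69133973e+01,  9.87546556e-01, -3.15144324e+01,
       -6.06139353e-02,  3.76185891e-02,  8.48719742e-05]), 'position': array([ 0.16399798, -0.6027117 ,  0.29153079]), 'ee_rot': array([-3.11253755e+00, -4.15848519e-01,  5.04766152e-04]), 'force': array([-0.01069579, -0.62868172, -0.62800787]), 'ft_torque': array([-0.01569871,  0.01777422, -0.02345675]), 'width': 0.9996128785350251} 0.0655
```

View pics/top0.png

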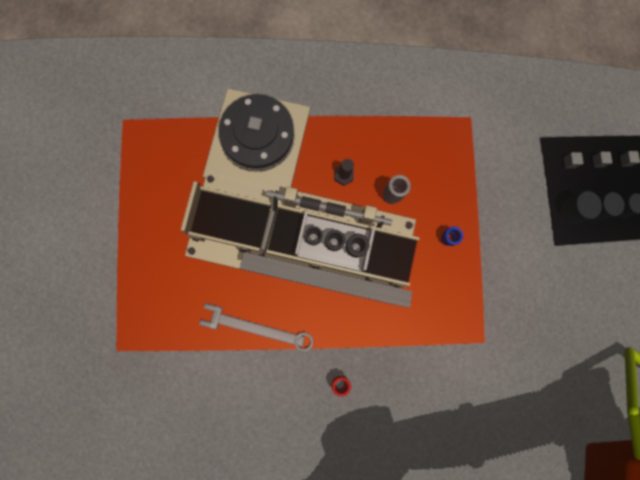

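View pics/scene0.png

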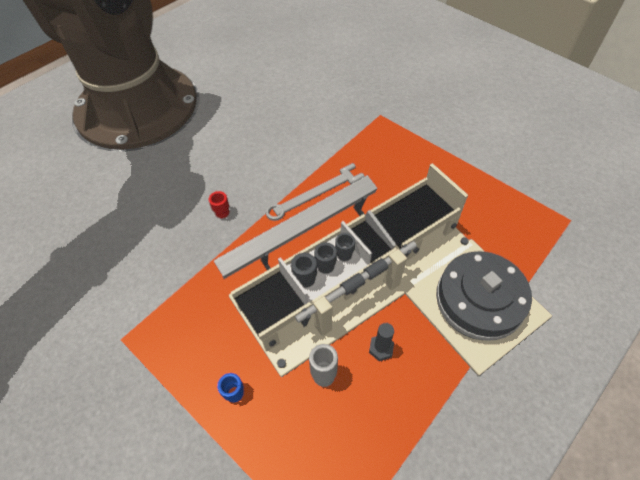

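```bash
cat > h.py <<'E'
import numpy as np,cv2
from scipy.optimize import least_squares
from cell import arm
C={n:arm.get_calibration(n) for n in("scene","top")}
def proj(n,P):
    c=C[n];return cv2.projectPoints(np.asarray(P,float).reshape(-1,1,3),c["rvec"],c["tvec"],c["intrinsics"],c["D"])[0][:,0]
def W(f,P):
    P=np.asarray(P,float)/1000;x,y,a=f;R=np.array([[np.cos(a),-np.sin(a),0],[np.sin(a),np.cos(a),0],[0,0,1]])
    return P@R.T+[x,y,0]
def unproj(n,px,d):
    c=C[n];R=cv2.Rodrigues(c["rvec"])[0]
    u=cv2.undistortPoints(np.float64(px).reshape(-1,1,2),c["intrinsics"],c["D"])[:,0]
    d=np.asarray(d)[:,None]
    return (np.hstack([u*d,d])-np.ravel(c["tvec"]))@R
def cloud(n,file=None):
    z=np.load(file);v,u=np.nonzero(z["d"]>0)
    return unproj(n,np.c_[u,v],z["d"][v,u]),z["p"][v,u]
E
cat > m.py <<'E'
from h import *
B=np.array([[25,48.4,96],[25,73.6,102],[-235,48.4,96],[-235,73.6,102]])
obs={"top":[[242,255],[238,265],[411,293],[410,305]],"scene":[[376,188],[366,178],[222,274],[216,263]]}
r=least_squares(lambda f:np.concatenate([(proj(n,W(f,B))-obs[n]).ravel() for n in obs]),[0.5,-0.4,0.5])
# multiple starts
for a in np.arange(-3,3.2,1):
    q=least_squares(lambda f:np.concatenate([(proj(n,W(f,B))-obs[n]).ravel() for n in obs]),[0.5,-0.4,a])
    if q.cost<r.cost:r=q
print(r.x,r.cost,np.round(r.fun.reshape(-1,2),1).tolist())
# refine on depth cloud: bar points + silhouette
for n in("top","scene"):
    P,_=cloud(n,n+"0.npz");f=r.x
    L=(P-[f[0],f[1],0])@np.array([[np.cos(f[2]),-np.sin(f[2]),0],[np.sin(f[2]),np.cos(f[2]),0],[0,0,1]])*1000
    def box(lo,hi):
        m=np.all((L>lo)&(L<hi),1);Q=L[m];print(n,lo,hi,m.sum(),np.round(np.percentile(Q,[1,10,50,90,99],axis=0),1).tolist() if m.sum() else '')
    box([-260,40,85],[50,85,115]); box([-240,-30,45],[-180,30,62]); box([40,-30,45],[110,30,60]); box([100,-30,70],[140,30,110]);box([-180,-45,80],[0,30,100]);box([-20,-220,75],[140,-80,90])
Ls=[]
def seg(a,b):Ls.append((a,b))
for x0,x1,y,z in[(-235,126,35,66),(-235,126,-35,66),(-235,126,35,54),(-235,126,-35,54)]:seg([x0,y,z],[x1,y,z])
seg([-235,-35,54],[-235,35,54]);seg([120,-35,54],[120,35,54]);seg([120,-35,96],[120,35,96]);seg([0,-35,57],[0,35,73])
for i,j in[(0,1),(1,3),(3,2),(2,0)]:seg(B[i],B[j])
out=[]
for n,(x0,y0,w,h) in{"top":(170,80,260,240),"scene":(200,150,300,240)}.items():
    im=np.load(n+"0.npz")["p"][:,:,::-1].copy();s=3 if n=="top" else 2.66
    im=cv2.resize(im[y0:y0+h,x0:x0+w],None,fx=s,fy=s,interpolation=cv2.INTER_CUBIC)
    for a,b in Ls:
        q=(proj(n,W(r.x,[a,b]))-[x0,y0]+.5)*s;cv2.line(im,*[tuple(int(v) for v in p) for p in q],(0,255,0),1,cv2.LINE_AA)
    im=im[:600,:800];cv2.imwrite(f"pics/fit_{n}.png",im)
E
python3 m.py
```

```text
[0.58985514 0.06963245 1.37628025] 38.300490541508424 [[1.5, -3.6], [1.1, 2.5], [1.4, -2.9], [-0.1, 1.4], [1.4, -1.0], [1.2, -4.1], [1.1, 1.8], [-2.7, -3.0]]
top [-260, 40, 85] [50, 85, 115] 2978 [[-231.6, 49.1, 93.5], [-207.7, 51.7, 95.6], [-103.9, 62.1, 98.8], [-0.2, 72.5, 101.4], [22.9, 74.7, 103.2]]
top [-240, -30, 45] [-180, 30, 62] 1251 [[-233.7, -29.6, 49.9], [-228.8, -23.9, 51.4], [-206.9, -0.0, 53.3], [-185.3, 23.9, 55.2], [-180.6, 29.2, 56.6]]
top [40, -30, 45] [110, 30, 60] 1638 [[40.6, -29.3, 50.2], [46.8, -23.8, 51.6], [74.9, 0.4, 53.4], [102.9, 24.1, 55.3], [109.3, 29.5, 56.8]]
top [100, -30, 70] [140, 30, 110] 300 [[119.6, -29.1, 70.3], [120.1, -23.8, 75.7], [120.9, 0.5, 93.0], [125.3, 24.1, 96.4], [126.6, 29.6, 98.0]]
top [-180, -45, 80] [0, 30, 100] 648 [[-160.1, -44.8, 80.2], [-157.9, -29.9, 81.9], [-94.1, -2.9, 90.1], [-52.1, 16.3, 98.8], [-46.9, 28.3, 99.9]]
top [-20, -220, 75] [140, -80, 90] 151 [[49.2, -165.1, 76.1], [50.6, -162.8, 79.3], [58.4, -154.9, 81.3], [66.2, -147.2, 83.3], [68.3, -146.3, 84.9]]
scene [-260, 40, 85] [50, 85, 115] 3465 [[-234.2, 47.7, 85.9], [-214.3, 49.5, 93.5], [-118.4, 59.1, 97.8], [-6.4, 70.4, 100.7], [20.6, 73.4, 102.2]]
scene [-240, -30, 45] [-180, 30, 62] 1634 [[-235.7, -29.2, 50.7], [-230.7, -24.2, 51.8], [-208.4, -0.7, 53.1], [-185.7, 23.5, 54.3], [-180.6, 29.1, 55.5]]
scene [40, -30, 45] [110, 30, 60] 1382 [[40.6, -29.5, 50.5], [46.8, -24.3, 51.6], [74.0, -0.9, 52.8], [102.6, 23.7, 54.0], [109.1, 29.3, 55.3]]
scene [100, -30, 70] [140, 30, 110] 484 [[117.8, -29.6, 70.3], [118.4, -24.7, 73.1], [119.5, -1.0, 86.1], [122.3, 23.4, 95.1], [124.6, 29.4, 96.4]]
scene [-180, -45, 80] [0, 30, 100] 1373 [[-161.4, -44.2, 80.2], [-159.2, -17.9, 82.2], [-105.1, -4.5, 89.3], [-55.1, 10.7, 98.1], [-51.7, 28.1, 99.8]]
scene [-20, -220, 75] [140, -80, 90] 219 [[49.2, -165.5, 75.2], [50.0, -164.1, 78.4], [57.2, -156.4, 81.2], [66.4, -148.3, 82.2], [68.5, -146.6, 83.2]]
```

View pics/fit_top.png

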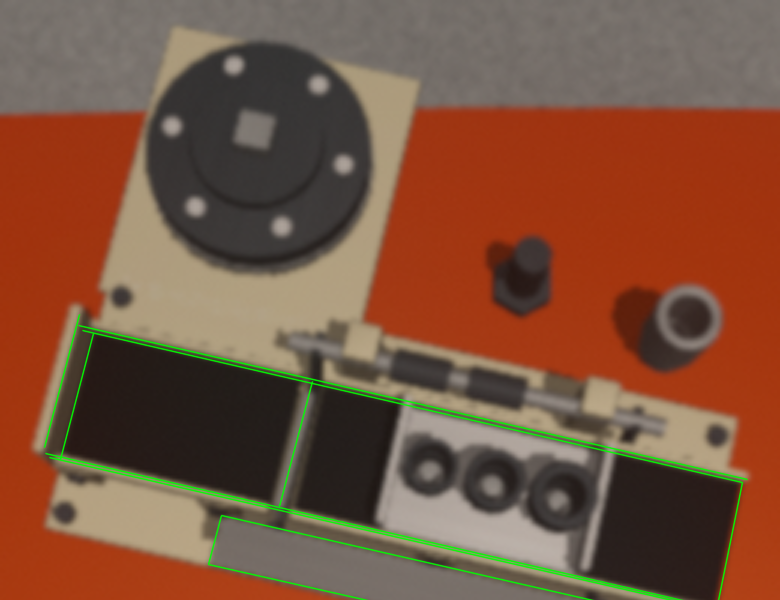

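The top overlay (780×600 crop) shows the model lying on the deck edges, gate leaf (about 295,445), end stop (about 60,385) and bar within 1–2 mm. Chute origin is (0.590, 0.070), yaw 1.376. The rack is aligned with the lane, x about -160 to -49. The plan is to close the gap to 4.4 cm with one finger over the bar (y≈63) and the other in the lane (y≈0), at chute x = -190.

{"op": "carry_out", "data": {"plan": [[35.8, 49.2, 0, 1.11, 4.4], [35.8, 49.2, 0, 1.11, 4.4], [35.8, 49.2, 0, 1.11, 4.4], [35.8, 49.2, 0, 1.11, 4.4], [35.8, 49.2, 0, 1.11, 4.4], [35.8, 49.2, 0, 1.11, 4.4], [35.8, 49.2, 0, 1.11, 4.4], [35.8, 49.2, 0, 1.11, 4.4], [35.8, 49.2, 0, 1.11, 4.4], [35.8, 49.2, 0, 1.11, 4.4], [35.8, 49.2, 0, 1.11, 4.4], [35.8, 49.2, 0, 1.11, 4.4], [35.8, 49.2, 0, 1.11, 4.4], [35.8, 49.2, 0, 1.11, 4.4], [35.8, 49.2, -8, 1.11, 4.4], [35.8, 49.2, -8, 1.11, 4.4], [35.8, 49.2, -10, 1.11, 4.4], [35.8, 49.2, -10, 1.11, 4.4], [35.8, 49.2, -10, 1.11, 4.4]]}}

```text
clock: 2.0
position: [0.5215, -0.1121, 0.1919]
ee_rot: [-2.428, -1.992, 0.003]
force: [0.9, -0.3, 0.0]
width: 0.481
```

```bash
cat > st.py <<'E'
from h import *
import sys
f=[0.58985514,0.06963245,1.37628025]
s=arm.observe();p=s["position"];R=cv2.Rodrigues(np.array(s["ee_rot"]))[0]
A=np.array([[np.cos(f[2]),-np.sin(f[2]),0],[np.sin(f[2]),np.cos(f[2]),0],[0,0,1]])
tip=p+R[:,2]*arm.tip_reach
print("t",round(s["clock"],2),"pos",np.round(p,4),"tip in chute mm",np.round((tip-[f[0],f[1],0])@A*1000,1),"F",np.round(s["force"],2),"F chute",np.round(s["force"]@A,2),"w",s["width"]*91.8)
print("tool y in chute",np.round(R[:,1]@A,3),"z",np.round(R[:,2]@A,3),"dq",np.abs(s["dq"]).max().round(3))
n=sys.argv[1] if len(sys.argv)>1 else None
if n:
    for c in("top","scene"):
        im,d=arm.get_image(c);np.savez(f"{c}_{n}.npz",p=im,d=d)
        x0,y0,w,h=(170,140,270,200) if c=="top" else(180,120,300,225)
        cv2.imwrite(f"pics/{c}_{n}.png",cv2.resize(im[y0:y0+h,x0:x0+w,::-1],None,fx=2.6,fy=2.6,interpolation=cv2.INTER_CUBIC))
E
python3 st.py a
```

```text
t 2.0 pos [ 0.5215 -0.1121  0.1919] tip in chute mm [-191.6   32.   126.4] F [ 0.91 -0.28  0.01] F chute [-0.1  -0.94  0.01] w 44.18055058790141
tool y in chute [-0.002 -1.    -0.002] z [-0.001  0.002 -1.   ] dq 0.025
```

View pics/scene_a.png

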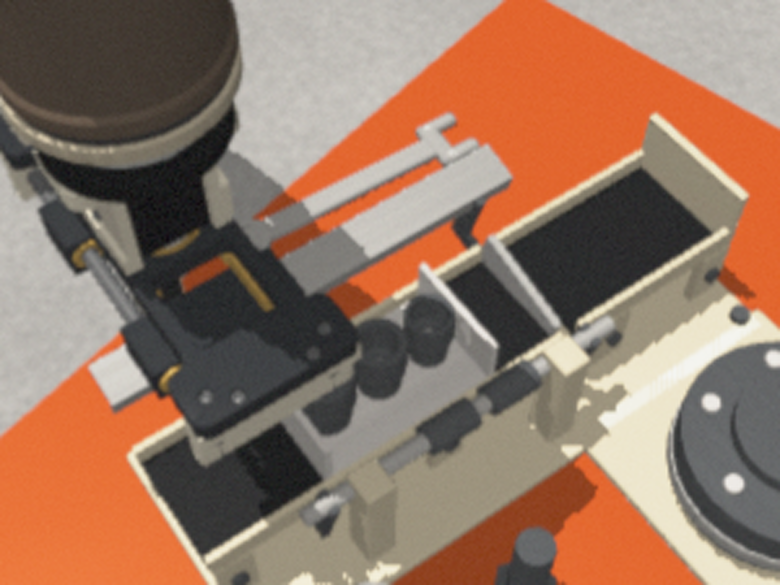

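The gripper is above the rear deck at (205,455) in the picture, one jaw over the bar and the other over the lane behind the rack. Nothing is touched. Now pressing the gate down.

{"op": "carry_out", "data": {"plan": [[0, 0, -1.5, 0, 4.4], [0, 0, -2.5, 0, 4.4], [0, 0, -3.2, 0, 4.4], [0, 0, -3.9, 0, 4.4], [0, 0, -4.5, 0, 4.4], [0, 0, -5.0, 0, 4.4], [0, 0, -5.5, 0, 4.4], [0, 0, -5.9, 0, 4.4], [0, 0, -5.9, 0, 4.4], [0, 0, -5.9, 0, 4.4], [0, 0, -5.9, 0, 4.4]]}}

```text
clock: 3.2
position: [0.5224, -0.1116, 0.134]
ee_rot: [2.428, 1.993, -0.0]
force: [-3.5, -0.6, 4.0]
width: 0.479
```

```bash
python3 st.py b && python3 - <<'E'
from h import *
f=[0.58985514,0.06963245,1.37628025]
A=np.array([[np.cos(f[2]),-np.sin(f[2]),0],[np.sin(f[2]),np.cos(f[2]),0],[0,0,1]])
for n in("top","scene"):
    P,_=cloud(n,n+"_b.npz");L=(P-[f[0],f[1],0])@A*1000
    for lo,hi in[([-100,50,40],[15,75,110]),([-165,-30,86],[-145,30,94]),([-55,-30,86],[-40,30,94]),([-10,10,54],[10,30,90])]:
        Q=L[np.all((L>lo)&(L<hi),1)]
        if len(Q):print(n,lo,len(Q),np.round(np.percentile(Q,[5,50,95],axis=0),1).tolist())
E
```

```text
t 3.2 pos [ 0.5224 -0.1116  0.134 ] tip in chute mm [-190.9   31.1   68.5] F [-3.55 -0.58  3.99] F chute [-1.26  3.37  3.99] w 43.99240181975224
tool y in chute [-0.002 -1.     0.   ] z [-0.001 -0.    -1.   ] dq 0.003
top [-100, 50, 40] 1180 [[-94.2, 51.7, 64.9], [-42.3, 62.7, 67.2], [9.3, 73.8, 69.6]]
top [-165, -30, 86] 104 [[-160.0, -26.7, 86.9], [-158.2, 1.4, 89.3], [-152.3, 26.5, 91.7]]
top [-55, -30, 86] 103 [[-53.9, -26.4, 86.9], [-52.2, -0.6, 89.4], [-50.4, 26.3, 91.5]]
top [-10, 10, 54] 25 [[-9.7, 12.4, 54.1], [-7.1, 20.7, 54.7], [9.2, 29.3, 56.7]]
scene [-100, 50, 40] 1108 [[-94.8, 50.2, 59.6], [-45.2, 60.8, 66.8], [8.4, 73.4, 68.5]]
scene [-55, -30, 86] 97 [[-54.8, -26.0, 87.3], [-53.1, 0.2, 88.8], [-51.4, 27.1, 89.9]]
scene [-10, 10, 54] 8 [[-8.9, 12.8, 54.1], [7.2, 17.5, 54.4], [9.5, 27.3, 55.4]]
```

View pics/scene_b.png

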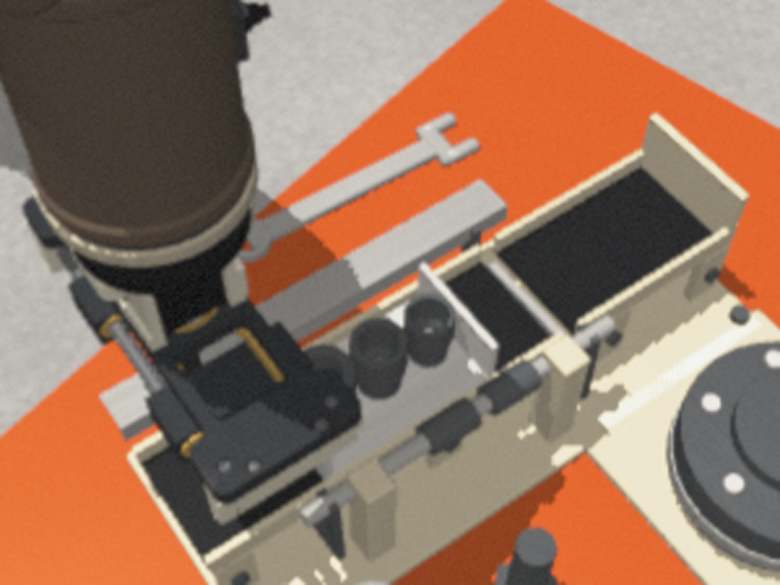

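Both clouds put the bar at about z = 67 (joint ≈ 0.28). The leaf has gone below the deck at (525,290), the rack hasn't moved, and the lane finger is about 20 mm behind it. Now pushing along the chute axis (0.193, 0.981).

{"op": "carry_out", "data": {"plan": [[0.1, 0.49, -0.1, 0, 4.4], [0.19, 0.98, -0.1, 0, 4.4], [0.29, 1.47, -0.1, 0, 4.4], [0.35, 1.77, -0.1, 0, 4.4], [0.41, 2.06, -0.1, 0, 4.4], [0.46, 2.35, -0.1, 0, 4.4], [0.54, 2.75, -0.1, 0, 4.4], [0.64, 3.24, -0.1, 0, 4.4], [0.74, 3.73, -0.1, 0, 4.4], [0.83, 4.22, -0.1, 0, 4.4], [0.93, 4.71, -0.1, 0, 4.4], [1.03, 5.2, -0.1, 0, 4.4], [1.12, 5.69, -0.1, 0, 4.4]]}}

```text
clock: 4.6
position: [0.5336, -0.056, 0.1332]
ee_rot: [2.428, 1.99, -0.002]
force: [-2.1, -8.0, 7.3]
width: 0.476
```

```bash
cat > ck.py <<'E'
from h import *
import sys
f=[0.58985514,0.06963245,1.37628025]
A=np.array([[np.cos(f[2]),-np.sin(f[2]),0],[np.sin(f[2]),np.cos(f[2]),0],[0,0,1]])
for n in("top","scene"):
    P,_=cloud(n,f"{n}_{sys.argv[1]}.npz");L=(P-[f[0],f[1],0])@A*1000
    Q=L[(L[:,0]>-235)&(L[:,0]<20)&(abs(L[:,1]-63)<8)&(L[:,2]>45)&(L[:,2]<106)];print(n,"bar x,z",np.round(np.percentile(Q[:,[0,2]],[5,50,95],axis=0),1).tolist())
    m=(abs(L[:,1]+15)<16)&(L[:,0]>-200)&(L[:,0]<135)&(L[:,2]>56)&(L[:,2]<112)
    # profile of max height along x in 8 mm bins
    h={}
    for x,z in L[m][:,[0,2]]:h[int(x//5)*5]=max(z,h.get(int(x//5)*5,0))
    print({k:round(float(v)) for k,v in sorted(h.items())})
E
python3 st.py c; python3 ck.py c
```

```text
t 4.6 pos [ 0.5336 -0.056   0.1332] tip in chute mm [-134.3   30.8   67.7] F [-2.14 -7.99  7.34] F chute [-8.25  0.56  7.34] w 43.679939870320226
tool y in chute [-0.003 -1.     0.001] z [-0.002 -0.001 -1.   ] dq 0.093
top bar x,z [[-94.8, 64.0], [-40.3, 66.4], [14.0, 68.8]]
{-100: 59, -95: 103, -90: 105, -85: 102, -80: 103, -75: 102, -70: 102, -65: 102, -60: 103, -55: 101, -50: 100, -45: 99, -40: 99, -35: 98, -30: 97, -25: 99, -20: 92, -15: 91, -10: 56, -5: 56, 5: 57, 10: 58, 15: 57, 20: 57, 25: 56, 30: 59, 35: 57, 40: 56, 45: 56, 50: 56, 60: 56, 65: 58, 70: 57, 75: 58, 80: 57, 85: 56, 90: 57, 95: 57, 100: 56, 105: 57, 110: 57, 115: 99, 120: 98, 125: 97}
scene bar x,z [[-226.7, 64.6], [-148.3, 66.1], [8.3, 67.8]]
{-125: 70, -120: 61, -115: 61, -110: 60, -105: 61, -100: 61, -95: 61, -90: 60, -85: 61, -80: 60, -75: 61, -70: 100, -65: 102, -60: 102, -55: 100, -50: 99, -45: 98, -40: 97, -35: 98, -30: 98, -25: 99, -20: 91, -15: 90, 115: 97, 120: 97, 125: 94}
```

The rack moves with the finger (front now x ≈ -14), the bar stays at z ≈ 66 and forces are moderate. I'll continue.

{"op": "carry_out", "data": {"plan": [[0.1, 0.49, 0, 0, 4.4], [0.19, 0.98, 0, 0, 4.4], [0.29, 1.47, 0, 0, 4.4], [0.39, 1.96, 0, 0, 4.4], [0.48, 2.45, 0, 0, 4.4], [0.58, 2.94, 0, 0, 4.4], [0.68, 3.43, 0, 0, 4.4], [0.77, 3.92, 0, 0, 4.4], [0.87, 4.41, 0, 0, 4.4], [0.97, 4.91, 0, 0, 4.4], [1.06, 5.4, 0, 0, 4.4], [1.16, 5.89, 0, 0, 4.4], [1.26, 6.38, 0, 0, 4.4], [1.35, 6.87, 0, 0, 4.4], [1.45, 7.36, 0, 0, 4.4], [1.55, 7.85, 0, 0, 4.4], [1.64, 8.34, 0, 0, 4.4], [1.74, 8.83, 0, 0, 4.4]]}}

```text
clock: 6.5
position: [0.551, 0.0322, 0.1332]
ee_rot: [2.428, 1.989, -0.003]
force: [-2.6, -7.4, 7.8]
width: 0.483
```

```bash
python3 st.py d; python3 ck.py d
```

```text
t 6.5 pos [0.551  0.0322 0.1332] tip in chute mm [-44.4  30.8  67.7] F [-2.56 -7.39  7.75] F chute [-7.75  1.08  7.75] w 44.372281894210936
tool y in chute [-0.004 -1.     0.001] z [-0.003 -0.001 -1.   ] dq 0.09
top bar x,z [[12.5, 64.6], [16.8, 66.2], [19.4, 67.8]]
{-200: 57, -195: 57, -185: 56, 65: 98, 70: 92, 75: 91, 80: 56, 85: 58, 90: 58, 95: 57, 100: 57, 105: 57, 110: 57, 115: 94, 120: 100, 125: 97}
scene bar x,z [[-225.7, 64.5], [-138.0, 66.1], [-4.9, 74.3]]
{-190: 56, -130: 56, -60: 103, -55: 95, -50: 86, -35: 69, -30: 59, -25: 60, -20: 61, -15: 61, -10: 61, -5: 60, 0: 60, 5: 60, 10: 60, 15: 61, 20: 61, 25: 61, 30: 61, 35: 60, 40: 98, 45: 98, 50: 98, 55: 98, 60: 98, 65: 97, 70: 91, 75: 89, 115: 97, 120: 97, 125: 94}
```

View pics/scene_d.png

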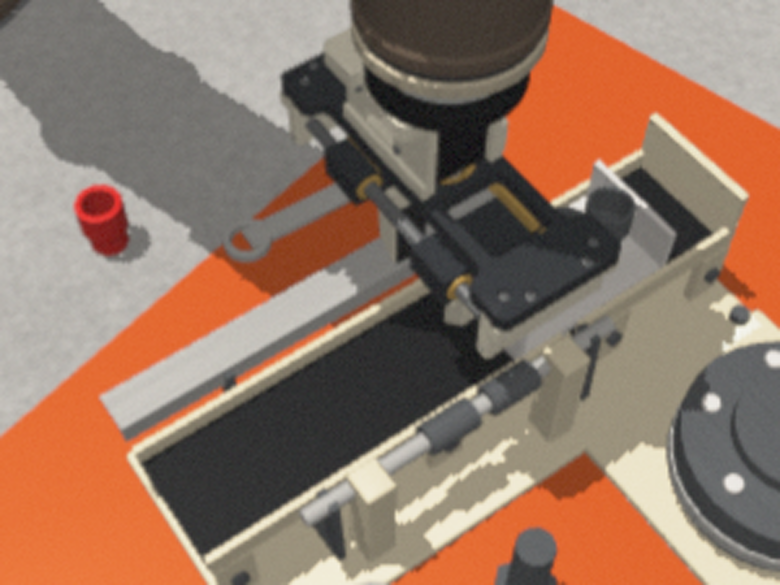

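The rack is over the gate and flat, with its front at x ≈ 75 (plate near (635,215)). The bar is held. About 45 mm remains, slowing toward the stop.

{"op": "carry_out", "data": {"plan": [[0.1, 0.49, 0, 0, 4.4], [0.19, 0.98, 0, 0, 4.4], [0.29, 1.47, 0, 0, 4.4], [0.39, 1.96, 0, 0, 4.4], [0.48, 2.45, 0, 0, 4.4], [0.58, 2.94, 0, 0, 4.4], [0.68, 3.43, 0, 0, 4.4], [0.74, 3.73, 0, 0, 4.4], [0.77, 3.92, 0, 0, 4.4], [0.81, 4.12, 0, 0, 4.4], [0.83, 4.22, 0, 0, 4.4], [0.85, 4.32, 0, 0, 4.4], [0.86, 4.36, 0, 0, 4.4], [0.86, 4.36, 0, 0, 4.4]]}}

```text
clock: 8.0
position: [0.5595, 0.0755, 0.1332]
ee_rot: [2.428, 1.989, -0.005]
force: [-2.1, -8.0, 6.6]
width: 0.478
```

```bash
python3 st.py e; python3 ck.py e
```

```text
t 8.0 pos [0.5595 0.0755 0.1332] tip in chute mm [-0.4 30.9 67.7] F [-2.11 -7.95  6.63] F chute [-8.21  0.53  6.63] w 43.87002664317849
tool y in chute [-0.004 -1.     0.   ] z [-0.004 -0.    -1.   ] dq 0.002
top bar x,z [[-231.7, 64.0], [-212.4, 66.5], [-190.6, 68.6]]
{-200: 57, -195: 57, -190: 56, -185: 58, -180: 56, -175: 56, -170: 56, -165: 57, -160: 57, -155: 56, -150: 56, -140: 56, -135: 57, -130: 57, -125: 57, -120: 56, -110: 56, -105: 57, -100: 56}
scene bar x,z [[-224.6, 64.5], [-124.4, 66.1], [-12.9, 80.8]]
{-15: 109, -10: 98, -5: 91, 0: 81, 5: 70, 15: 60, 20: 60, 25: 60, 30: 60, 35: 61, 40: 61, 45: 60, 50: 60, 55: 60, 60: 60, 65: 60, 70: 60, 75: 60, 80: 60, 85: 60, 90: 98, 95: 97, 100: 98, 105: 99, 110: 97, 115: 96, 120: 96, 125: 94}
```

No force rise at the stop yet, so I'll creep a little further.

{"op": "carry_out", "data": {"plan": [[0.02, 0.1, 0, 0, 4.4], [0.03, 0.15, 0, 0, 4.4], [0.04, 0.2, 0, 0, 4.4], [0.04, 0.2, 0, 0, 4.4], [0.04, 0.2, 0, 0, 4.4]]}}

```text
clock: 8.6
position: [0.5595, 0.0756, 0.1332]
ee_rot: [2.429, 1.986, -0.009]
force: [-2.1, -8.3, 8.2]
width: 0.477
```

```bash
python3 st.py f
```

```text
t 8.6 pos [0.5595 0.0756 0.1332] tip in chute mm [-0.4 30.9 67.7] F [-2.13 -8.34  8.19] F chute [-8.59  0.48  8.19] w 43.77268567582128
tool y in chute [-0.006 -1.    -0.   ] z [-0.007  0.    -1.   ] dq 0.002
```

View pics/scene_f.png

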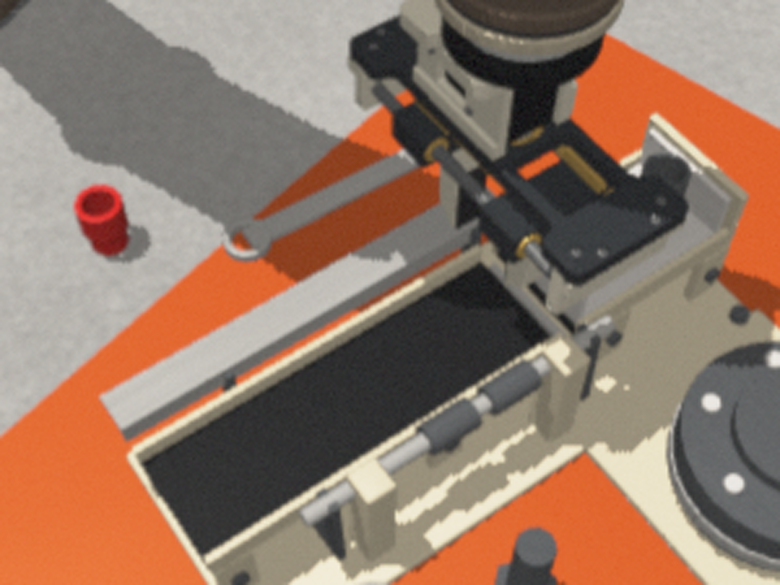

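The front plate looks to be right at the end stop (690,190), but the force didn't rise. One more firmer nudge to be sure.

{"op": "carry_out", "data": {"plan": [[0.04, 0.2, 0, 0, 4.4], [0.08, 0.4, 0, 0, 4.4], [0.1, 0.5, 0, 0, 4.4], [0.1, 0.5, 0, 0, 4.4]]}}

```text
clock: 9.1
position: [0.5597, 0.0762, 0.1332]
ee_rot: [2.431, 1.979, -0.018]
force: [-5.6, -15.9, 14.5]
width: 0.478
```

```bash
python3 st.py g; python3 ck.py g; python3 - <<'E'
import cv2,numpy as np
p=np.load("scene_g.npz")["p"][:,:,::-1]
cv2.imwrite("pics/zoom_g.png",cv2.resize(p[155:255,370:480],None,fx=5.5,fy=5.5,interpolation=cv2.INTER_CUBIC))
E
```

```text
t 9.1 pos [0.5597 0.0762 0.1332] tip in chute mm [-0.3 31.  67.7] F [ -5.59 -15.92  14.5 ] F chute [-16.7    2.41  14.5 ] w 43.90995805849882
tool y in chute [-0.01  -1.    -0.002] z [-0.013  0.002 -1.   ] dq 0.002
top bar x,z [[-231.4, 63.8], [-208.7, 66.4], [-184.5, 68.4]]
{-200: 56, -195: 57, -190: 57, -180: 56, -175: 57, -170: 57, -165: 56, -155: 56, -145: 57, -140: 57, -130: 56, -115: 58, -110: 56, -105: 56, -100: 57, -90: 56}
scene bar x,z [[-224.5, 64.5], [-123.4, 66.1], [-12.3, 81.0]]
{-195: 56, -145: 56, -15: 109, -10: 98, -5: 90, 0: 84, 5: 73, 15: 59, 20: 59, 25: 61, 30: 60, 35: 60, 40: 60, 45: 60, 50: 60, 55: 60, 60: 61, 65: 61, 70: 60, 75: 61, 80: 60, 85: 61, 90: 98, 95: 97, 100: 98, 105: 98, 110: 97, 115: 96, 120: 97, 125: 94}
```

View pics/zoom_g.png

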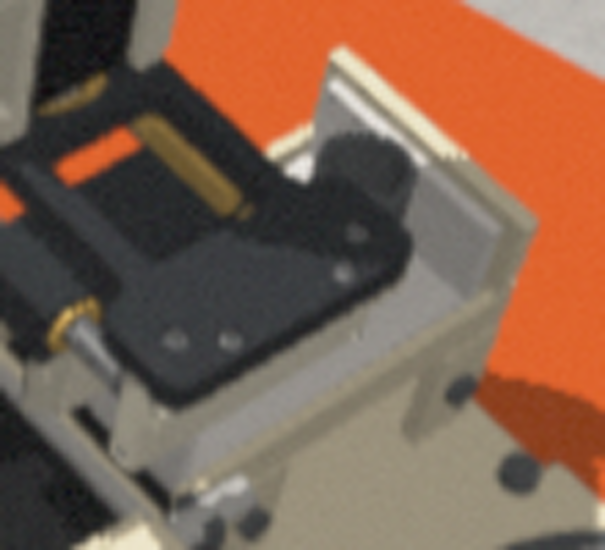

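The rack is home: the plate lies flush on the stop (480,200), the push force doubled to 17 N and there was no more travel. Now backing off slightly with the gate still held, then lifting straight up.

{"op": "carry_out", "data": {"plan": [[-0.04, -0.2, 0, 0, 4.4], [-0.1, -0.49, 0, 0, 4.4], [-0.14, -0.69, 0, 0, 4.4], [-0.14, -0.69, 0, 0, 4.4], [-0.14, -0.69, 0.6, 0, 4.4], [-0.14, -0.69, 1.2, 0, 4.4], [-0.14, -0.69, 1.8, 0, 4.4], [-0.14, -0.69, 2.4, 0, 4.4], [-0.14, -0.69, 3.0, 0, 4.4], [-0.14, -0.69, 3.6, 0, 4.4], [-0.14, -0.69, 5, 0, 4.4], [-0.14, -0.69, 8, 0, 4.4], [-0.14, -0.69, 12, 0, 4.4], [-5, -10, 15, 0, 4.4], [-10, -20, 15, 0, 4.4], [-12, -25, 15, 0, 4.4], [-12, -30, 15, 0, 4.4], [-12, -30, 15, 0, 4.4]]}}

```text
clock: 11.0
position: [0.4598, -0.1593, 0.2809]
ee_rot: [2.43, 1.979, -0.018]
force: [0.8, -0.2, 0.9]
width: 0.481
```

```bash
python3 st.py z; python3 ck.py z
```

```text
t 11.0 pos [ 0.4598 -0.1593  0.2809] tip in chute mm [-250.7   83.4  215.4] F [ 0.79 -0.2   0.92] F chute [-0.04 -0.81  0.92] w 44.19164196013942
tool y in chute [-0.009 -1.    -0.001] z [-0.014  0.001 -1.   ] dq 1.116
top bar x,z [[-221.1, 96.0], [-106.4, 98.9], [7.0, 101.7]]
{-200: 57, -195: 57, -175: 57, -170: 58, -165: 56, -160: 56, -155: 58, -150: 56, -140: 58, -135: 56, -125: 56, -120: 58, -115: 56, -110: 57, -105: 57, -100: 57, -95: 57, -90: 56, -85: 57, -70: 56, -65: 58, -45: 57, -40: 57, -30: 56, -25: 56, -20: 57, -15: 57, -10: 57, -5: 66, 0: 66, 5: 91, 10: 104, 15: 106, 20: 107, 25: 105, 30: 106, 35: 106, 40: 106, 45: 105, 50: 103, 55: 101, 60: 101, 65: 105, 70: 101, 75: 102, 80: 98, 85: 99, 90: 99, 95: 99, 100: 99, 105: 100, 110: 97, 115: 97, 120: 99, 125: 97}
scene bar x,z [[-223.2, 95.7], [-117.9, 98.6], [3.6, 101.3]]
{-160: 56, -70: 56, -15: 56, -5: 65, 0: 65, 5: 91, 10: 105, 15: 104, 20: 104, 25: 104, 30: 104, 35: 104, 40: 105, 45: 103, 50: 101, 55: 101, 60: 102, 65: 100, 70: 101, 75: 102, 80: 99, 85: 98, 90: 98, 95: 97, 100: 98, 105: 98, 110: 97, 115: 95, 120: 97, 125: 94}
```

View pics/scene_z.png

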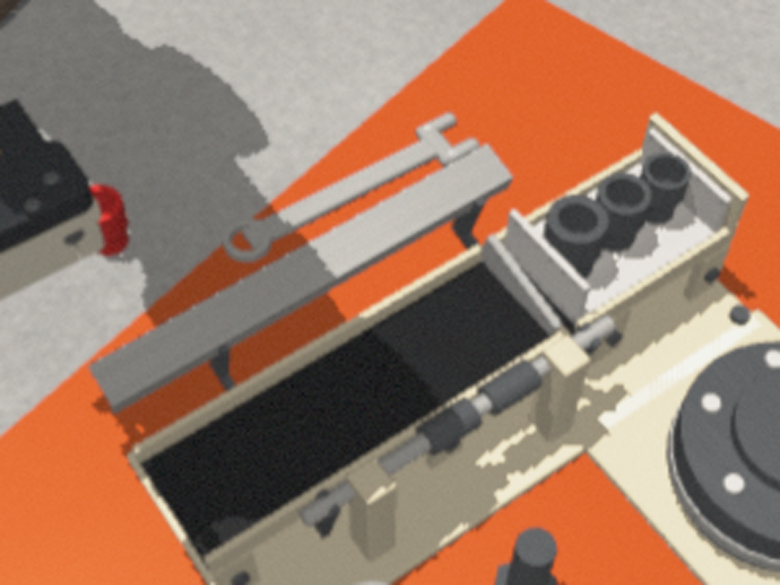

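The gate is up (bar at z ≈ 99, leaf at (525,285)), the rack is against the stop at (700,180) and all three sockets are upright. I'll let the arm settle, then hand in.

{"op": "carry_out", "data": {"plan": [[0, -3, 2, 0, 4.4], [0, -3, 2, 0, 4.4], [0, -3, 2, 0, 4.4], [0, -3, 2, 0, 4.4], [0, -3, 2, 0, 4.4]]}}

```text
clock: 11.6
position: [0.4582, -0.1938, 0.3002]
ee_rot: [2.439, 1.968, -0.023]
force: [0.5, 0.4, 0.6]
width: 0.481
```

```bash
python3 st.py && python3 -c "
from cell import arm
print(arm.sign_off())"
```

```text
t 11.6 pos [ 0.4582 -0.1938  0.3002] tip in chute mm [-285.    78.5  234.8] F [0.53 0.39 0.55] F chute [ 0.49 -0.45  0.55] w 44.200821453539575
tool y in chute [-0.018 -1.    -0.003] z [-0.016  0.004 -1.   ] dq 0.004
the job is handed in; nothing more can be done
None
```

The rack is home against the end stop with the gate sprung up behind it, and I handed the job in at about 11.6 s; no verdict is reported. One fingertip held the press bar down (bar top at z ≈ 66–67 mm, joint about 0.28 by my estimate) and slid along it. The other pushed the rack over the lowered gate. I backed off about 7 mm with the gate still held, then lifted clear.

Last checks:
- **Rack:** at the stop, a further 5 mm command produced almost no travel and the push force rose from about 8 to 17 N. The final depth data puts the back plate at x ≈ 10 mm, as it should be when home.
- **Gate:** the bar is back at z ≈ 99 mm and the leaf stands about 11 mm above the deck mid-lane, which matches shut.
- **Sockets and bystanders:** all three sockets look upright on the rack. The wrench and bolt look unmoved by eye. The deep socket was outside most of the last crop, but the tool never came near it.
- **Arm:** clear of everything and at rest, about 0.5 N on each axis.

One reading disagreed: the first 2 mm creep at the stop showed almost no force rise, so I confirmed contact with the firmer nudge. It also left the tool tilted by about 0.016 rad, which had no visible effect.

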